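# Swing the bench magnifier aside and point out the green-stone pendant

### The job

A visitor at the jeweller's demonstration table asks which piece is the pendant with the green stone: gently push the bench magnifier's lens aside with the fingertips, to the robot's right, until the whole lens is clear of the velvet tray. Then point at the green-stone pendant: hold the fingertips just above its stone, about a finger's breadth, without touching it, for a good two seconds, and afterwards draw the hand well away so that the visitor can look. Nothing is to be grasped; touch none of the jewellery and leave the bench things where they are.

Things in the scene. Friction and masses are not known exactly. Their poses are not given: they have to be found in the camera images.
- tray: velvet presentation tray, fixed: dark-red pad in a dark wooden rim, 180 mm along its x by 260 mm along its y, pad top 12 mm and rim top 18 mm above the table. Origin: centre of the underside; z up. At most 0.2 rad off the world axes.
- lens_pivot (a point): vertical swivel axis of the bench magnifier, 155 mm above the table, at the height of the arm and lens.
- magnifier: the bench magnifier's stand, fixed: round dark cast base (radius 58 mm, 32 mm high) with a thin upright post, beyond the tray's far right corner (+x, -y of the tray). Origin: centre of the underside. The black swivel cap on the post (radius 13 mm) tops out at 173 mm above the table.
- lens_center (a point): centre of the magnifier's round, level lens with a black frame, 116 mm outside diameter, 14 mm thick, 155 mm above the table (its mid-height). A 10 mm thick steel arm joins it to the pivot, 230 mm from this centre. At the start it hangs over the middle of the tray and keeps the hand from reaching the jewellery from above.
- lens_arm (a joint): swing angle of the arm about lens_pivot's vertical axis, rad: near 0 the lens is over the tray; grows anticlockwise from above, carrying the lens towards the robot, then right, off the tray's right (-y) edge (clear at about 1.0 to 1.2). Stops at -0.35 and 1.7. A friction hinge: 1 to 2 N at the lens moves it and it stays where it is left.
- pendant_green: THE PIECE TO POINT AT: loose silver teardrop pendant with a domed green stone, lying on the velvet pad. Disc 36 mm across, 5 mm thick, whose point and hanging loop reach 36 mm along its x; the stone, 26 mm across and 7 mm high, sits over its origin. Origin: underside of the disc's centre, z up.
- pendant_green_top (a point): top of the green stone, 12 mm above the pendant's underside (24 mm above the table). To point, hold the tool point (TCP) over it with the fingertips some 10 to 25 mm above the stone.
- pendant_blue: bystander on the pad: loose pendant of the same shape and size with a blue stone
- brooch_amber: bystander on the pad: loose square silver brooch, 30 mm, 12 mm high, with an orange amber stone
- ring_gold: bystander on the pad: loose gold signet ring lying flat, 23 mm across, 9 mm high
- flux_jar: bystander left of the tray: small glass jar, 54 mm across, 65 mm high
- solder_tin: bystander left of the tray: round blue-green tin with aluminium lid, 60 mm across, 37 mm high
- pliers_red: bystander on the right: red-handled pliers lying flat, 160 mm long, 12 mm high
- pliers_blue: bystander on the right: blue-handled pliers lying flat, 160 mm long, 12 mm high
- hammer: bystander on the right: hammer lying flat, 240 mm long

How it is judged:
By the outcome, as a careful person would: the job done as asked, in the order asked, and still so for the second after the job is handed in, with the robot touching nothing.
It also fails if it takes over 58 s, if anything falls off the work surface, if the arm or the gripper's body presses on something with over 40 N, if the wrist force passes 120 N, or if a joint passes its speed limit or range.

### The arm

A 6-joint arm with a two-finger parallel gripper is mounted at the origin on the work surface. World frame = base frame: x ahead of the robot, y to its left, z up, the work surface at z = 0. Lengths are in m, angles in degrees, forces in N, time in s.
With the tool pointing down it reaches from about 0.4 to 0.825 m from the base axis. Payload 7 kg.
Tool frame: the origin (TCP) lies between the finger pads, 19 mm behind the fingertips; this is the grasp point; z points along the fingers, y is the line along which they close (so a half turn about z gives the same grasp; the last joint's range is limited). The gripper opens to 88 mm and grips with 3 to 60 N. Pads are 19 mm wide; open, the fingers measure 130 mm over their backs; the gripper's body (78 mm by 193 mm) begins 47 mm behind the grasp point.
Start: joints at [90.247, 20.546, 0.682, 0, -70.136, -16.507], TCP at [0.189, 0.648, 0.245] pointing down, gripper open.
Joint ranges: [-176.03, 176.03], [-82.01, 121.73], [-58.28, 71.71], [-173.87, 95.51], [-174.79, -0.11], [-173.66, 173.66]. Speed limits (degrees/s): [136.94, 136.94, 172.46, 180, 180, 180].

### API

Orientations are given as [roll, pitch, yaw] about the fixed x, y, z axes, in that order (R = Rz(yaw) Ry(pitch) Rx(roll)).
In Python, from plant import telemetry, snapshot, workorder, nets gives the robot as it stands.
- The arm moves only by the shell command python3 -m creep 'ROWS'. ROWS is JSON, a list that holds one entry, the list of rows, each a list of 5 numbers: the shift along the tool's x, y, z normalised to -1 to 1, where 1 is 0.2 m, then the turn about the tool's z normalised to -1 to 1, where 1 is pi/2 rad, then the opening, from 0 (shut) to 1 (fully open). In form: [[[x, y, z, spin, hand], ...]]. A call has 1 to 8 rows; each row shifts and turns the commanded pose from where the row before left it, along the tool's axes as they then stand; what a row does not reach is not made up. A row lasts 1/12 s, in which the tool goes at most 41.7 mm and 7.16 degrees, less where a joint would pass 70% of its speed; a pose out of reach is approached as far as the arm can. A call with a number of a shift or a turn outside -1 to 1 is refused whole. A call with a gripper value outside its range is refused whole. The fingers move at their own pace and stop on an object; the grip force is fixed at half the most. Time passes only in rows, so rows that do not move let the fingers close. It gives the time, the measured TCP pose, the force, the opening and the grip force at its end, in the units of the state.
- telemetry.get_obs(): the state, without advancing time (a new reading comes with each control period).
- snapshot(name): name is "side" or "top" or "wrist"; returns a dict with "frame" (400x640x3 uint8, red, green, blue), "fx", "fy", "cx", "cy" (pixels), "rvec" (rotation vector, rad) and "tvec" (3), from world to camera coordinates, as OpenCV has them; the wrist camera has in their place "mount" (4x4, takes a point from camera to tool coordinates, whose origin is the TCP and whose axes are the flange's). Camera axes: x right, y down, z forward; pixel columns grow to the right and rows downward; lengths in m; the calibration is good to about 2 mm. A picture is of the moment at which its call begins: read the wrist's pose just before it. There is no depth.
- workorder.close_job(): hands the job in; it is judged then, once.
Trained networks look in a picture, given as the dict that the camera call returned (one of the last four; its "shot" number tells which), for a name from the list of things; names that differ only in an ending like _2 or _b are one class to them, and where a whole thing is asked for, a point or a joint stands for the part that bears it (a point fixed in the world has none). Each returns a list of dicts, best first, with "confidence" (0 to 1); they miss things now and then, are a little off and sometimes report something else, mostly with a low value. They report only what shows in the picture. A call takes as long as a camera call.
- nets.find_in(picture, query): "uv" ([column, row] in pixels, amid what is visible of it).
- nets.masks_of(picture, query): "region" (400x640 bool, what is visible of it) and "uv" ([column, row] in pixels, amid what is visible of it).
- nets.landmark_of(picture, query): "uv" ([column, row] in pixels: a listed point, or the origin of a listed thing).
The state is a dict: "clock": time; "joint_pos": joint angles; "qvel": joint speeds; "tau": joint torques, N m; "tool_pos": TCP position; "orientation": TCP orientation; "force": force on the tool from outside, world axes, zero at the start; "moment": the same for the moment, N m; "opening": finger opening in m; "gripper_force": force on a finger pad.
Only numpy, scipy, OpenCV 4.12 (cv2) and the standard library are available. Lean on these libraries where they do the work, as an engineer would, in place of code of your own. Each camera call takes 0.05 s, during which the arm holds its last target. There are 200 camera calls.

## Working session

There is one attempt and no reset: what is moved stays moved. The work goes in short steps, Python scripts to look and compute and a shell command to move; the robot and the scene stay as the last step left them, time stands still between calls to the robot, and variables do not carry over. Pictures are saved under pics/ and viewed, at most 10 in all, crops included, and the job is handed in when it is done.

```bash
mkdir -p pics
cat > h.py <<'E'
import numpy as np, cv2
from plant import telemetry, snapshot, workorder, nets
def ray(p,uv,z):
    R=cv2.Rodrigues(np.array(p["rvec"],float))[0]; t=np.array(p["tvec"],float).ravel()
    d=R.T@np.array([(uv[0]-p["cx"])/p["fx"],(uv[1]-p["cy"])/p["fy"],1]); c=-R.T@t
    return c+d*(z-c[2])/d[2]
def state():
    o=telemetry.get_obs()
    print({k:np.round(o[k],3).tolist() for k in("clock","joint_pos","tool_pos","orientation","force","opening")}); return o
E
python3 - <<'E'
from h import *
state()
Z=dict(tray=0,lens_pivot=.155,magnifier=0,lens_center=.155,pendant_green=.012,pendant_green_top=.024,pendant_blue=.012,brooch_amber=.012,ring_gold=.012,flux_jar=0,solder_tin=0,pliers_red=0,pliers_blue=0,hammer=0)
for n in("top","side"):
    p=snapshot(n); cv2.imwrite(f"pics/{n}0.png",p["frame"][:,:,::-1])
    R=cv2.Rodrigues(np.array(p["rvec"],float))[0];print(n,"cam",(-R.T@np.array(p["tvec"]).ravel()).round(3))
    for k,z in Z.items():
        for r in nets.landmark_of(p,k)[:2]: print(k,np.round(r["uv"]),round(r["confidence"],2),ray(p,r["uv"],z).round(3))
E
```

```text
{'clock': 0.0, 'joint_pos': [90.246, 20.59, 0.635, -0.02, -70.136, -16.507], 'tool_pos': [0.189, 0.648, 0.244], 'orientation': [179.907, -0.008, -16.269], 'force': [0.049, 0.36, 0.708], 'opening': 0.088}
top cam [ 0.385 -0.054  1.107]
tray [255. 217.] 0.82 [0.534 0.11  0.   ]
lens_pivot [325. 171.] 0.66 [ 0.641 -0.093  0.155]
magnifier [324. 185.] 0.91 [ 0.636 -0.096  0.   ]
lens_center [245. 201.] 0.64 [0.555 0.116 0.155]
pendant_green [231. 230.] 0.64 [0.492 0.177 0.012]
pendant_green_top [231. 224.] 0.42 [0.51  0.176 0.024]
pendant_blue [279. 210.] 0.64 [0.556 0.038 0.012]
pendant_blue [322. 184.] 0.35 [ 0.637 -0.091  0.012]
brooch_amber [273. 234.] 0.54 [0.481 0.052 0.012]
ring_gold [461. 239.] 0.53 [ 0.475 -0.512  0.012]
flux_jar [180. 226.] 0.88 [0.505 0.333 0.   ]
solder_tin [169. 264.] 0.89 [0.391 0.356 0.   ]
pliers_red [455. 284.] 0.87 [ 0.341 -0.49   0.   ]
pliers_blue [457. 240.] 0.95 [ 0.472 -0.502  0.   ]
pliers_blue [322. 179.] 0.33 [ 0.655 -0.09   0.   ]
hammer [440. 187.] 0.94 [ 0.637 -0.457  0.   ]
side cam [ 0.453 -0.763  0.741]
tray [308. 182.] 0.67 [0.528 0.109 0
[... 249 characters left out ...]
 0.155]
lens_center [296. 142.] 0.73 [0.496 0.103 0.155]
pendant_green [297. 166.] 0.45 [0.5   0.181 0.012]
pendant_green [309. 183.] 0.18 [0.529 0.088 0.012]
pendant_green_top [299. 161.] 0.63 [0.507 0.191 0.024]
pendant_blue [265. 138.] 0.62 [0.399 0.361 0.012]
pendant_blue [325. 190.] 0.54 [0.574 0.047 0.012]
brooch_amber [297. 187.] 0.41 [0.49  0.075 0.012]
ring_gold [324. 169.] 0.42 [0.585 0.151 0.012]
ring_gold [323. 193.] 0.26 [0.566 0.037 0.012]
flux_jar [296. 145.] 0.61 [0.507 0.315 0.   ]
solder_tin [267. 141.] 0.77 [0.406 0.353 0.   ]
pliers_red [243. 393.] 0.9 [ 0.339 -0.494  0.   ]
pliers_blue [314. 394.] 0.84 [ 0.472 -0.513  0.   ]
hammer [386. 355.] 0.91 [ 0.628 -0.459  0.   ]
```

```bash
python3 -c "
import cv2
i=cv2.imread('pics/top0.png');cv2.imwrite('pics/topc.png',cv2.resize(i[130:300,140:360],None,fx=3.5,fy=3.5,interpolation=2))"
```

```text
(no output)
```

View pics/topc.png

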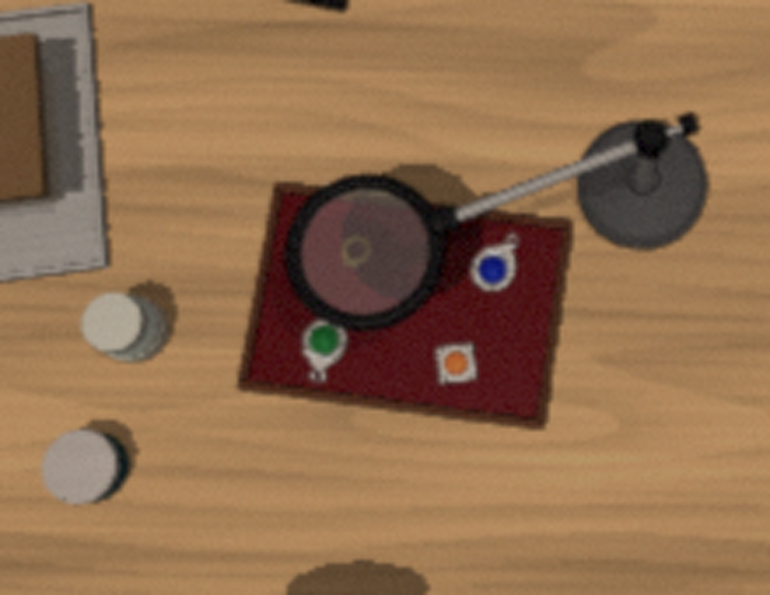

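View pics/side0.png

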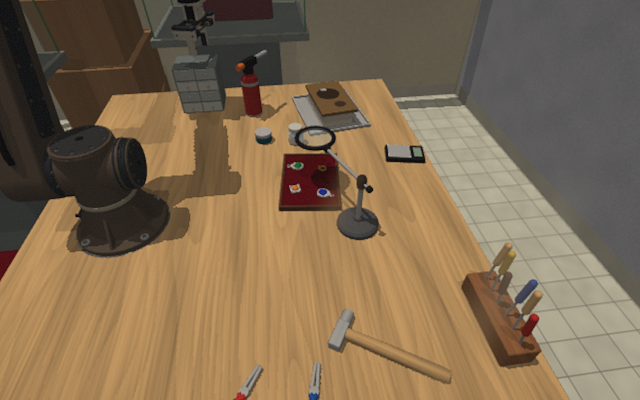

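The top crop shows the lens at about px (244,202), the pivot at (326,169) and the green stone at (232,227). It also shows the blue and amber pieces and the ring, which sits under the lens. The side view shows a torch at about (250,95) and drawers at about (200,80), so I'll check both against the path.

Run:
```python
from h import *
p=snapshot("side");q=snapshot("top")
cv2.imwrite("pics/top1.png",q["frame"][:,:,::-1])
for n,uv in dict(torchbase=(252,114),drawbase=(200,110),drawR=(221,108)).items(): print(n,ray(p,uv,0).round(3))
for n,z,uv in[("lens",.155,(244.3,202)),("pivot",.173,(325.7,169.4)),("stone",.022,(232.3,227.1))]: print(n,ray(q,uv,z).round(4))
b=ray(p,(252,114),0)
R=cv2.Rodrigues(np.array(p["rvec"],float))[0]
for h in(.1,.2,.3): 
    c=R@(b+[0,0,h])+np.array(p["tvec"]).ravel(); print(h,p["fy"]*c[1]/c[2]+p["cy"])
for u in[(302-0,185),(571,222),(543,425),(240,386),(277,187)]: print(ray(q,(140+u[0]/3.5,130+u[1]/3.5),.018).round(3))
```

```text
torchbase [0.351 0.556 0.   ]
drawbase [0.141 0.617 0.   ]
drawR [0.225 0.622 0.   ]
lens [0.5522 0.117  0.155 ]
pivot [ 0.6392 -0.0944  0.173 ]
stone [0.5002 0.1725 0.022 ]
0.1 90.67549483544781
0.2 64.93277668434305
0.3 36.375215524189855
[0.634 0.198 0.018]
[ 0.605 -0.033  0.018]
[ 0.432 -0.013  0.018]
[0.461 0.24  0.018]
[0.632 0.22  0.018]
```

View pics/top1.png

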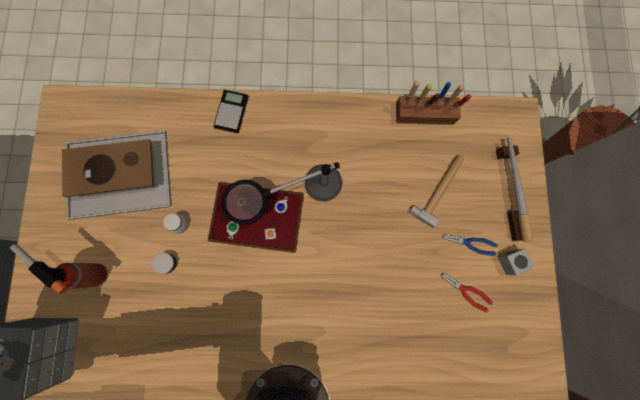

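The torch stands at about (0.35, 0.56) and is about 0.25 m tall, and the box lies under the hand. I'll lift, square the yaw, shut the fingers and come inward first.

```bash
python3 -m creep '[[[0,0,-0.1,-0.06,0],[0,0,-0.1,-0.06,0],[0,0,-0.1,-0.06,0],[0,0.15,0,0,0],[0,0.15,0,0,0],[0,0.15,0,0,0],[0,0.15,0,0,0],[0,0.15,0,0,0]]]'
python3 -m creep '[[[0,0.15,0,0,0],[0,0.15,0,0,0],[0,0.15,0,0,0],[0.15,0.1,0,0,0],[0.15,0.1,0,0,0],[0.15,0.1,0,0,0],[0.15,0.1,0,0,0],[0.15,0.1,0,0,0]]]'; python3 -c "
from h import *;state()"
```

```text
clock: 2.27
tool_pos: [0.1889, 0.4965, 0.3053]
orientation: [-180.0, -0.0, -0.1]
force: [-0.4, 0.3, 0.8]
opening: 0.0396
gripper_force: 0.0
clock: 2.93
tool_pos: [0.3397, 0.3066, 0.306]
orientation: [-179.9, -0.0, -0.0]
force: [-1.0, 0.9, 0.2]
opening: 0.0006
gripper_force: 0.0
{'clock': 2.933, 'joint_pos': [66.856, -2.741, -19.605, 0.002, -73.044, 23.13], 'tool_pos': [0.34, 0.307, 0.306], 'orientation': [-179.916, -0.038, -0.013], 'force': [-0.99, 0.921, 0.196], 'opening': 0.001}
```

```bash
python3 -m creep '[[[0.18,0.09,0,0,0],[0.18,0.09,0,0,0],[0.18,0.09,0,0,0],[0.18,0.09,0,0,0],[0.18,0.09,0,0,0],[0.18,0.09,0,0,0],[0.18,0.09,0,0,0],[0.18,0.09,0,0,0]]]'
python3 -m creep '[[[0.12,0.06,0,0,0],[0,0,0,0,0],[0,0,0,0,0]]]'; python3 -c "
from h import *;o=state()
p=snapshot('wrist');cv2.imwrite('pics/w1.png',p['frame'][:,:,::-1]);p=snapshot('side');cv2.imwrite('pics/s1.png',p['frame'][60:300,200:480,::-1])"
```

```text
clock: 3.6
tool_pos: [0.6282, 0.1621, 0.3054]
orientation: [-180.0, -0.0, -0.1]
force: [0.6, 2.0, 0.7]
opening: 0.0005
gripper_force: 0.0
clock: 3.85
tool_pos: [0.6514, 0.1503, 0.3039]
orientation: [179.9, 0.1, -0.2]
force: [0.1, -0.1, 0.1]
opening: 0.0005
gripper_force: 0.0
{'clock': 3.85, 'joint_pos': [29.659, 18.403, 5.13, -0.005, -76.842, 60.134], 'tool_pos': [0.651, 0.15, 0.304], 'orientation': [179.947, 0.102, -0.208], 'force': [0.149, -0.055, 0.066], 'opening': 0.0}
```

View pics/w1.png

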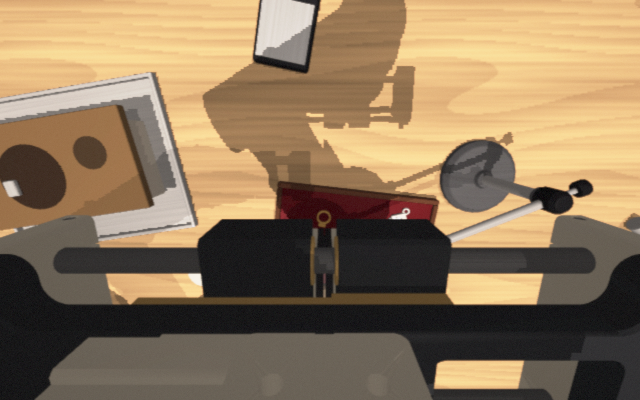

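The wrist view shows the fingers at px (323,255) over the tray's far edge. The lens is hidden behind the hand. Next I descend beside the lens's far rim.

```bash
python3 -m creep '[[[0,0,0.1,0,0],[0,0,0.1,0,0],[0,0,0.1,0,0],[0,0,0.1,0,0],[0,0,0.1,0,0],[0,0,0.1,0,0],[0,0,0.1,0,0],[0,0,0.05,0,0]]]'; python3 -c "
from h import *
p=snapshot('side');cv2.imwrite('pics/s2.png',cv2.resize(p['frame'][80:260,220:440,::-1],None,fx=3,fy=3))
# push path: finger circle r .238 about pivot
P=np.array([.640,-.094])
for a in range(88,176,8): print(a,(P+.238*np.array([np.cos(np.radians(a)),np.sin(np.radians(a))])).round(3))"
```

```text
clock: 4.62
tool_pos: [0.6486, 0.1522, 0.1537]
orientation: [180.0, 0.1, 0.0]
force: [-0.1, 0.6, -0.1]
opening: 0.0003
gripper_force: 0.0
88 [0.648 0.144]
96 [0.615 0.143]
104 [0.582 0.137]
112 [0.551 0.127]
120 [0.521 0.112]
128 [0.493 0.094]
136 [0.469 0.071]
144 [0.447 0.046]
152 [0.43  0.018]
160 [ 0.416 -0.013]
168 [ 0.407 -0.045]
```

View pics/s2.png

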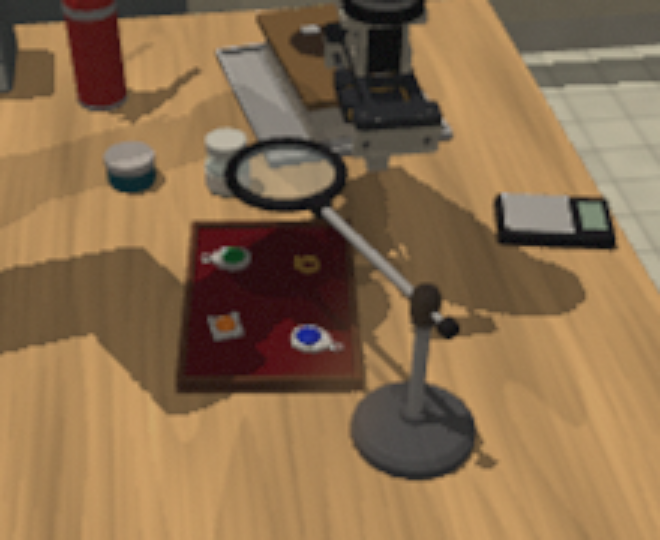

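The side view shows the fingertips next to the lens's far rim at crop px (375,165), clear of it. I'll push along the arc gently.

```bash
python3 -m creep '[[[-0.041,0.011,0,0,0],[-0.041,0.011,0,0,0],[-0.041,0.011,0,0,0],[-0.041,0.011,0,0,0],[-0.041,0.008,0,0,0],[-0.041,0.008,0,0,0],[-0.041,0.008,0,0,0],[-0.041,0.008,0,0,0]]]'
python3 -m creep '[[[-0.039,0.012,0,0,0],[-0.039,0.012,0,0,0],[-0.039,0.012,0,0,0],[-0.039,0.012,0,0,0],[-0.038,0.019,0,0,0],[-0.038,0.019,0,0,0],[-0.038,0.019,0,0,0],[-0.038,0.019,0,0,0]]]'
python3 -c "
from h import *;state()
for n in('top','side'):
    p=snapshot(n)
    for r in nets.landmark_of(p,'lens_center')[:2]: print(n,r['uv'],round(r['confidence'],2),ray(p,r['uv'],.155).round(3))
    cv2.imwrite(f'pics/{n}3.png',p['frame'][:,:,::-1])"
```

```text
clock: 5.33
tool_pos: [0.5842, 0.1361, 0.1558]
orientation: [-180.0, -0.0, -0.1]
force: [1.9, -0.5, 0.2]
opening: 0.0001
gripper_force: 0.7
clock: 6.0
tool_pos: [0.5225, 0.1112, 0.1554]
orientation: [-180.0, -0.0, -0.1]
force: [1.1, -0.3, 0.3]
opening: 0.0003
gripper_force: 0.8
{'clock': 6.0, 'joint_pos': [33.056, 11.88, -24.185, 0.002, -53.933, 56.882], 'tool_pos': [0.523, 0.111, 0.155], 'orientation': [-180.0, -0.003, -0.061], 'force': [1.065, -0.322, 0.283], 'opening': 0.0}
top [265.7, 232.7] 0.77 [0.473 0.058 0.155]
top [456.1, 284.8] 0.6 [ 0.346 -0.431  0.155]
side [284.5, 154.6] 0.63 [0.461 0.049 0.155]
```

The lens is moving as planned, at about 1–2 N.

```bash
python3 -m creep '[[[-0.035,0.022,0,0,0],[-0.035,0.022,0,0,0],[-0.035,0.022,0,0,0],[-0.035,0.022,0,0,0],[-0.03,0.029,0,0,0],[-0.03,0.029,0,0,0],[-0.03,0.029,0,0,0],[-0.03,0.029,0,0,0]]]'
python3 -m creep '[[[-0.027,0.031,0,0,0],[-0.027,0.031,0,0,0],[-0.027,0.031,0,0,0],[-0.027,0.031,0,0,0],[-0.021,0.035,0,0,0],[-0.021,0.035,0,0,0],[-0.021,0.035,0,0,0],[-0.021,0.035,0,0,0]]]'
python3 -m creep '[[[-0.017,0.039,0,0,0],[-0.017,0.039,0,0,0],[-0.017,0.039,0,0,0],[-0.017,0.039,0,0,0]]]'
python3 -c "
from h import *;state()
for n in('top','side'):
    p=snapshot(n)
    for r in nets.landmark_of(p,'lens_center')[:2]: print(n,r['uv'],round(r['confidence'],2),ray(p,r['uv'],.155).round(3))
    cv2.imwrite(f'pics/{n}4.png',p['frame'][:,:,::-1])"
```

```text
clock: 6.87
tool_pos: [0.4707, 0.0703, 0.1556]
orientation: [-180.0, -0.0, -0.1]
force: [1.9, 0.4, 1.7]
opening: 0.0001
gripper_force: 1.1
clock: 7.53
tool_pos: [0.4321, 0.0174, 0.1552]
orientation: [180.0, 0.0, -0.1]
force: [1.3, 2.2, 0.8]
opening: 0.0002
gripper_force: 0.5
clock: 7.87
tool_pos: [0.4188, -0.0139, 0.1553]
orientation: [180.0, 0.0, -0.1]
force: [1.4, 1.0, -0.2]
opening: 0.0003
gripper_force: 0.6
{'clock': 7.867, 'joint_pos': [25.346, 0.714, -37.341, -0.001, -51.949, 64.592], 'tool_pos': [0.419, -0.014, 0.155], 'orientation': [179.999, 0.004, -0.063], 'force': [1.442, 1.036, -0.218], 'opening': 0.0}
top [322.8, 258.0] 0.77 [ 0.41  -0.089  0.155]
side [353.8, 223.3] 0.62 [ 0.598 -0.229  0.155]
side [265.5, 190.2] 0.56 [ 0.407 -0.092  0.155]
```

View pics/side4.png

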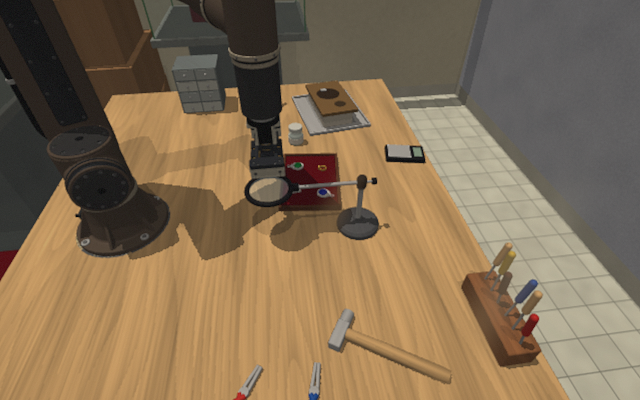

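The lens is at (0.409, -0.090), just clear of the tray edge. I'll push about 40 mm further for margin, then back off and rise.

```bash
python3 -m creep '[[[-0.011,0.04,0,0,0],[-0.011,0.04,0,0,0],[-0.011,0.04,0,0,0],[-0.011,0.04,0,0,0],[-0.005,0.04,0,0,0],[0,0,0,0,0]]]'
python3 -m creep '[[[0.02,-0.04,0,0,0],[0.05,-0.1,0,0,0],[0.05,-0.1,0,0,0],[0.05,-0.1,0,0,0],[0.05,-0.15,0,0,0],[0.05,-0.15,0,0,0],[0.05,-0.15,0,0,0],[0.05,-0.15,0,0,0]]]'
python3 -c "
from h import *;state()
for n in('top','side'):
    p=snapshot(n)
    for k,z in(('lens_center',.155),('pendant_green_top',.024),('pendant_green',.012)):
      for r in nets.landmark_of(p,k)[:2]: print(n,k,np.round(r['uv'],1),round(r['confidence'],2),ray(p,r['uv'],z).round(4))
    cv2.imwrite(f'pics/{n}5.png',p['frame'][:,:,::-1])
i=cv2.imread('pics/top5.png');cv2.imwrite('pics/top5c.png',cv2.resize(i[140:300,180:380],None,fx=3.5,fy=3.5,interpolation=2))"
```

```text
clock: 8.57
tool_pos: [0.4086, -0.0544, 0.1552]
orientation: [180.0, 0.0, -0.1]
force: [-0.6, 0.6, -0.6]
opening: 0.0007
gripper_force: 0.0
clock: 9.23
tool_pos: [0.4837, 0.1367, 0.1552]
orientation: [180.0, 0.0, -0.1]
force: [1.2, -0.0, 0.3]
opening: 0.0004
gripper_force: 0.0
{'clock': 9.233, 'joint_pos': [38.224, 9.002, -27.924, 0.008, -53.101, 51.709], 'tool_pos': [0.484, 0.137, 0.155], 'orientation': [179.978, 0.018, -0.063], 'force': [1.243, -0.04, 0.251], 'opening': 0.0}
top lens_center [338.5 255.2] 0.61 [ 0.4173 -0.1298  0.155 ]
side lens_center [269.1 200.3] 0.95 [ 0.4142 -0.1289  0.155 ]
side pendant_green_top [293.8 163.1] 0.56 [0.4903 0.1795 0.024 ]
side pendant_green [298.1 165.1] 0.67 [0.504  0.1826 0.012 ]
```

View pics/top5c.png

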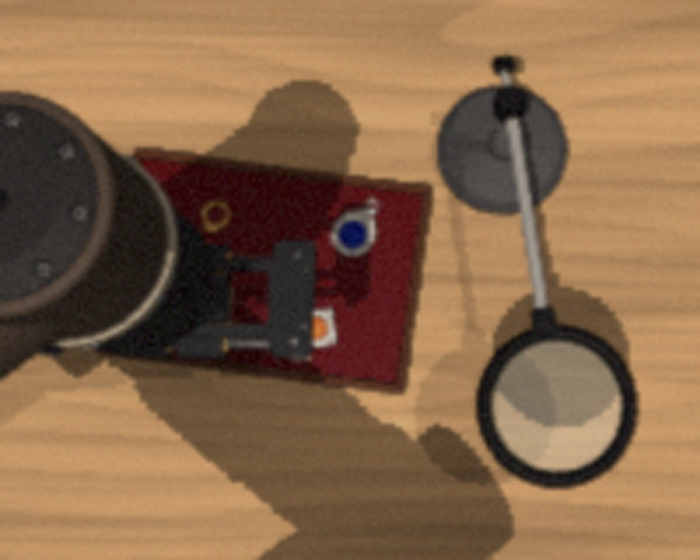

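The lens (crop px (557,405)) is fully clear of the tray. Now I'll locate the green stone precisely by colour in the earlier top and side images and in a side image now.

```bash
python3 -c "
from h import *
P={n:snapshot(n) for n in('top','side')}
for f,n,b in(('top0','top',(205,260,205,245)),('side0','side',(280,315,155,180)),('side5','side',(280,315,155,180))):
    i=cv2.imread(f'pics/{f}.png').astype(int);m=(i[:,:,1]>i[:,:,2]+25)&(i[:,:,1]>i[:,:,0]+15)
    k=np.zeros_like(m);k[b[2]:b[3],b[0]:b[1]]=1;v,u=np.nonzero(m&k);print(f,len(u),u.mean(),v.mean(),ray(P[n],(u.mean(),v.mean()),.020).round(4))
"
```

```text
top0 48 232.16666666666666 226.625 [0.5018 0.1734 0.02  ]
side0 29 297.13793103448273 164.72413793103448 [0.5005 0.1747 0.02  ]
side5 25 297.36 164.84 [0.5012 0.174  0.02  ]
```

All three agree on (0.501, 0.174). I'll move over the stone and descend to TCP z ≈ 0.060, which puts the tips about 17 mm above it.

```bash
python3 -m creep '[[[0.044,-0.094,0,0,0],[0.044,-0.094,0,0,0],[0,0,0.1,0,0],[0,0,0.1,0,0],[0,0,0.1,0,0],[0,0,0.09,0,0],[0,0,0.05,0,0],[0,0,0,0,0]]]'
python3 -c "
from h import *;state()
p=snapshot('side');cv2.imwrite('pics/side6.png',cv2.resize(p['frame'][110:230,230:390,::-1],None,fx=5,fy=5,interpolation=2))"
```

```text
clock: 10.4
tool_pos: [0.5, 0.1712, 0.0655]
orientation: [179.9, 0.2, -0.1]
force: [-0.2, -0.4, 0.3]
opening: 0.0004
gripper_force: 0.0
{'clock': 10.4, 'joint_pos': [40.169, 17.971, -30.352, -0.023, -41.888, 49.731], 'tool_pos': [0.5, 0.171, 0.065], 'orientation': [179.875, 0.171, -0.117], 'force': [-0.151, -0.432, 0.256], 'opening': 0.0}
```

View pics/side6.png

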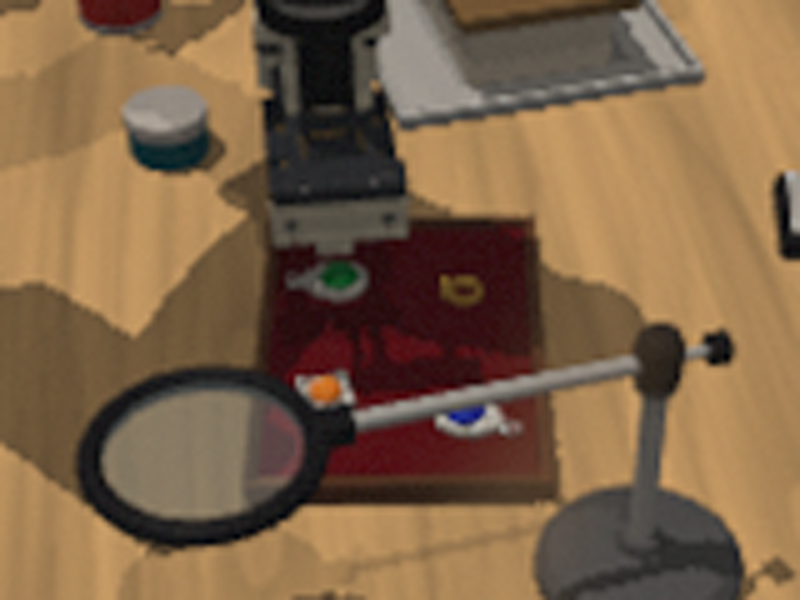

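The side view shows the fingertips (crop px (335,245)) directly above the green stone (342,275), with a gap. I'll lower 6 mm and hold for about 3 s.

```bash
python3 -m creep '[[[0.005,-0.012,0.03,0,0],[0,0,0,0,0],[0,0,0,0,0],[0,0,0,0,0],[0,0,0,0,0],[0,0,0,0,0],[0,0,0,0,0],[0,0,0,0,0]]]'
for i in 1; do python3 -m creep '[[[0,0,0,0,0],[0,0,0,0,0],[0,0,0,0,0],[0,0,0,0,0],[0,0,0,0,0],[0,0,0,0,0],[0,0,0,0,0],[0,0,0,0,0]]]'; done
python3 -m creep '[[[0,0,0,0,0],[0,0,0,0,0],[0,0,0,0,0],[0,0,0,0,0],[0,0,0,0,0],[0,0,0,0,0],[0,0,0,0,0],[0,0,0,0,0]]]'
python3 -m creep '[[[0,0,0,0,0],[0,0,0,0,0],[0,0,0,0,0],[0,0,0,0,0],[0,0,0,0,0],[0,0,0,0,0],[0,0,0,0,0],[0,0,0,0,0]]]'
python3 -m creep '[[[0,0,0,0,0],[0,0,0,0,0],[0,0,0,0,0],[0,0,0,0,0],[0,0,0,0,0],[0,0,0,0,0],[0,0,0,0,0],[0,0,0,0,0]]]'
```

```text
clock: 11.12
tool_pos: [0.5022, 0.1749, 0.0615]
orientation: [-180.0, -0.0, -0.1]
force: [-0.7, 0.1, -0.5]
opening: 0.0004
gripper_force: 0.0
clock: 11.78
tool_pos: [0.5021, 0.1748, 0.0614]
orientation: [-180.0, -0.0, -0.1]
force: [0.5, -0.0, -0.4]
opening: 0.0006
gripper_force: 0.0
clock: 12.45
tool_pos: [0.5021, 0.1748, 0.0614]
orientation: [180.0, 0.0, -0.1]
force: [0.3, 0.1, 0.4]
opening: 0.0002
gripper_force: 0.0
clock: 13.12
tool_pos: [0.5021, 0.1748, 0.0614]
orientation: [-180.0, -0.0, -0.1]
force: [0.4, -0.5, 0.3]
opening: 0.0007
gripper_force: 0.0
clock: 13.78
tool_pos: [0.5021, 0.1749, 0.0614]
orientation: [180.0, -0.0, -0.1]
force: [0.3, -0.4, 0.5]
opening: -0.0
gripper_force: 0.0
```

I held for about 3.3 s at an 18 mm gap. Now I'll rise and draw back to the left, the way I came.

```bash
python3 -m creep '[[[0,0,-0.08,0,0],[0,0,-0.16,0,0],[0,0,-0.16,0,0],[0,0,-0.16,0,0],[0,0,-0.16,0,0],[0,0,-0.16,0,0],[0,0,-0.16,0,0],[0,0,-0.16,0,0]]]'
python3 -m creep '[[[-0.15,-0.1,0,0,0],[-0.15,-0.1,0,0,0],[-0.15,-0.1,0,0,0],[-0.15,-0.1,0,0,0],[-0.15,-0.1,0,0,0],[-0.15,-0.1,0,0,0],[-0.15,-0.1,0,0,0],[-0.15,-0.1,0,0,0]]]'
python3 -m creep '[[[-0.15,-0.15,0,0,0],[-0.1,-0.15,0,0,0],[0,-0.1,0,0,0],[0,0,0,0,0],[0,0,0,0,0],[0,0,0,0,0]]]'
python3 -c "
from h import *;state()
p=snapshot('top');cv2.imwrite('pics/top7.png',p['frame'][:,:,::-1])"
```

```text
clock: 14.45
tool_pos: [0.5018, 0.1746, 0.3032]
orientation: [-180.0, -0.0, -0.1]
force: [0.5, 0.5, -0.4]
opening: 0.0008
gripper_force: 0.0
clock: 15.12
tool_pos: [0.2607, 0.3355, 0.3016]
orientation: [-179.9, -0.0, -0.1]
force: [0.6, 0.7, 0.4]
opening: 0.0005
gripper_force: 0.0
clock: 15.62
tool_pos: [0.2129, 0.4142, 0.3011]
orientation: [180.0, 0.0, -0.1]
force: [0.0, 0.8, -0.3]
opening: 0.0004
gripper_force: 0.0
{'clock': 15.617, 'joint_pos': [87.113, -1.655, -19.205, -0.009, -72.496, 2.831], 'tool_pos': [0.213, 0.414, 0.301], 'orientation': [179.954, 0.011, -0.059], 'force': [0.032, 0.788, -0.256], 'opening': 0.0}
```

View pics/top7.png

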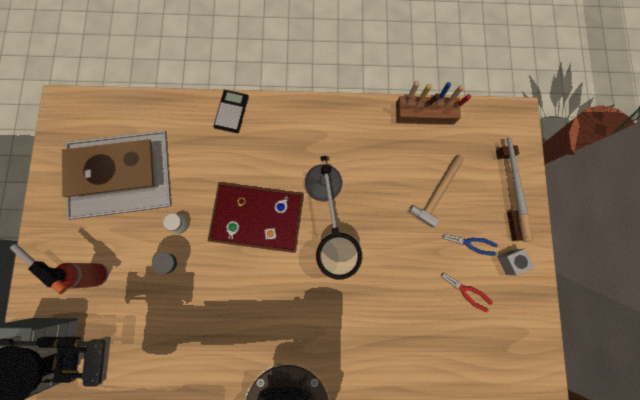

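The lens is clear of the tray at px (339,253). The jewellery and bench things are where they were, and the hand is well away at lower left.

```bash
python3 -c "
from h import *;print(workorder.close_job())"
```

```text
the job is handed in; nothing more can be done
None
```

I pushed the lens clear of the tray to the right, held the fingertips about 18 mm above the green stone for about 3 s, drew the hand well away and handed the job in; nothing else was touched, but the judging returned no result.

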